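# Clamp a wood block in the hand-pump press

## Robot

A 6-joint arm with a two-finger parallel gripper is mounted at the origin on a cart in front of the work surface, level with it; the furniture and walls round the work are solid. World frame = base frame: x ahead of the robot, y to its left, z up, the work surface at z = 0. Lengths are in m, angles in rad, forces in N, time in s.
With the tool pointing down it reaches from about 0.4 to 0.825 m from the base axis. Payload 7 kg.
Tool frame: the origin (TCP) lies midway between the tips of the shut fingers; the grasp point (between the pads) lies r.grip_depth behind it (r.grip_depth is the distance from the TCP to the grasp point, in m); z points along the fingers, y is the line along which they close (so a half turn about z gives the same grasp; the last joint's range is limited). The gripper opens to 88 mm and grips with 3 to 60 N. Pads are 19 mm wide; open, the fingers measure 130 mm over their backs; the gripper's body (78 mm by 193 mm) begins 47 mm behind the grasp point.
Start: joints at [-1.014, 0.359, 0.012, 0, -1.224, -0.288], TCP at [0.179, -0.651, 0.191] pointing down, gripper open.
Joint ranges: [-3.07, 3.07], [-1.43, 2.12], [-1.02, 1.25], [-3.03, 1.67], [-3.05, -0], [-3.03, 3.03]. Speed limits (rad/s): [2.39, 2.39, 3.01, 3.14, 3.14, 3.14].

## Interface

Orientations are given as a unit quaternion [x, y, z, w].
In Python, from bench import r gives the robot as it stands.
- The arm moves only by the shell command python3 -m creep 'ROWS' [FORCE]. ROWS is JSON, one flat list of numbers, 5 for each row, row after row: the opening, from 0 (shut) to 1 (fully open), then the shift along the tool's x, y, z in m, then the turn about the tool's z in rad. In form: [gripper, x, y, z, yaw, gripper, x, y, z, yaw, ...]. A call has 1 to 10 rows; each row shifts and turns the commanded pose from where the row before left it, along the tool's axes as they then stand; what a row does not reach is not made up. A row lasts 1/10 s, in which the tool goes at most 50 mm and 8.59 degrees, less where a joint would pass 70% of its speed; a pose out of reach is approached as far as the arm can. A call is refused whole if a number of a shift passes 0.05 or a number of a turn 0.15, either way. A call with a gripper value outside its range is refused whole. The fingers move at their own pace and stop on an object; FORCE is the grip in N (left out, the last holds). Time passes only in rows, so rows that do not move let the fingers close. It gives the time, the measured TCP pose, the force, the opening and the grip force at its end, in the units of the state.
- r.get_state(): the state, without advancing time (a new reading comes with each control period).
- r.snapshot(name): name is "side" or "top"; returns (picture, depth): 400x640x3 uint8, blue, green, red; 400x640 float32, m along the optical axis (not along the pixel's ray), 0 where there is no reading.
- r.camera_info(name): a dict with "camera_matrix" (3x3 intrinsics, pixels), "pose" (4x4, takes a point from camera to world coordinates). Camera axes: x right, y up, looking along -z (the intrinsics and any distortion apply to the point x, -y, -z); pixel columns grow to the right and rows downward; lengths in m; the calibration is good to about 2 mm. A picture is of the moment at which its call begins. camera_info takes no time and is no camera call.
- r.finish_job(): hands the job in; it is judged then, once.
The state is a dict: "t": time; "joints": joint angles; "joint_velocities": joint speeds; "effort": joint torques, N m; "tool_pos": TCP position; "eef_rot": TCP orientation; "wrist_force": force on the tool from outside, world axes, zero at the start; "torque": the same for the moment, N m; "opening": finger opening in m; "grasp_force": force on a finger pad.
Only numpy, scipy, OpenCV 4.12 (cv2) and the standard library are available. Lean on these libraries where they do the work, as an engineer would, in place of code of your own. Each camera call takes 0.05 s, during which the arm holds its last target. There are 200 camera calls.

## Task

Take the loose wood block from the left-hand table and lay it flat and lengthwise on the bed of the blue hand-pump press, between the orange pad and the end stop, and let go of it. Then pump the lever with full strokes, letting it spring back each time, until the block is clamped firmly between pad and stop. Feel the lever: stop after the first stroke that ends clearly stiff, well over half as hard again as a free one, because pumping on after that would crush the wood; leave the other things alone and leave the lever sprung back.

Things in the scene. Friction and masses are not known exactly. Their poses are not given: they have to be found in the camera images.
- block_centre (a point): Centre of the loose softwood block, 42 x 84 x 28 mm, lying flat on the left-hand table; its long side (84 mm) runs along this point's y axis, its 42 mm width along x, its height 28 mm along z. The two ends are alike.
- wood_block: The same wood block; origin at the centre of its underside, same axes.
- pump_press: Blue hand-pump press fixed on the right-hand bench (3 mm higher than the left-hand table): base plate 282 x 84 mm, 12 mm thick. Origin on the bench under the lever's pivot; x is the way the ram pushes, towards the end stop, y across, z up. The base reaches from x = -45 to +237 mm; two side plates (x -25 to 37 mm, y +-35 mm, 59 mm high) carry the works.
- end_stop: Blue end stop across the far end of the bed, 78 mm wide, 34 mm high above the bed. Origin on the bed at the foot of the face that the block is pressed against, in the middle; same axes as the press, the stop lies on +x of it.
- lever_handle (a point): Middle of the black T-bar at the lever's top: round, 22 mm thick, 94 mm long, along the press's y, about 179 mm above the bench and 170 mm from the pivot; below it a 16 mm round stem. At rest the lever leans 0.38 rad away from the block (bar 63 mm behind the pivot); pushing the bar about 107 mm along the press's +x is one full stroke, to 0.26 rad past upright. Free space all round.
- pump_lever (a joint): Lever angle: 0 sprung back, 0.64 rad at its forward limit. Push along x at the bar: 4 N at first, 8 to 9 N at the end of a free stroke, 1 N more per 4 N of clamping force. The clamp must keep over 8 N once the lever is back (it eases by about 10 N then) and never exceed 70 N. A stroke that ends 5 to 6 N or more stiffer than a free one has clamped well; under 4 N has not.
- black_adapter: Black mains adapter box, 45 x 62 x 30 mm, loose on the left table; a bystander. Origin at the centre of its underside.
- screwdriver_blue: Blue-handled screwdriver, 26 x 196 x 25 mm, loose on the right table beyond the press; a bystander. Origin at the centre of the underside.
- press_bed (a point): Point on the centre line of the bed, the flat top of the base plate 12 mm above the bench, 130 mm along x from the press's origin; same axes. The block belongs here, long side along x (its centre then 26 mm above the bench). Between pad and stop there are 12 to 52 mm more than the block's length; laying it about 5 mm short of the stop is good, the ram pushes it home.
- ram_front (a point): Fixed point 68 mm along x from the press's origin, 28 mm up, where the face of the orange pad (50 mm wide, 14 to 42 mm above the bench) stands when the ram is fully back. At the start it stands 0 to 26 mm further on (not reported). The pad is sprung on the ram: 3.3 N per mm squeezed.
- lever_pivot (a point): The lever's pivot, 21 mm above the bench. Each full stroke moves the toothed ram on by one tooth, 12 mm along x; a pawl keeps it there while the lever springs back. A stroke that ends before 0.60 rad may gain no tooth. Clamping the block takes 2 to 6 strokes; each tooth after touching adds up to 40 N of clamping force.
- solder_spool: Grey solder spool, 52 mm diameter and 35 mm high, standing loose on the left table; a bystander. Origin at the centre of its underside.
Not all that is in view belongs to the job. Leave any pink look-alike of the wood_block alone.

How it is judged:
On the way, in this order (a step that is already met when the one before it is completed fails the run):
1. the block lies lengthwise on the bed, let go (z of block_centre in the frame of pump_press between 0.021 and 0.033 m and y of block_centre in the frame of pump_press between -0.016 and 0.016 m and angle between the y axis of block_centre and the x axis of pump_press, either way round below 0.17 rad and x of block_centre in the frame of pump_press above 0.1 m and contact force between the fingers and wood_block below 0.1 N and linear speed of wood_block below 0.02 m/s), for 0.2 s.
2. the lever is pushed through a full stroke (value of joint pump_lever above 0.55 rad).
3. the lever springs back (value of joint pump_lever below 0.06 rad).
4. the lever is pushed through another full stroke (value of joint pump_lever above 0.55 rad).
At the end, for the whole second after the job is handed in: The block lies flat on the bed (centre 21 to 33 mm above the bench), within 16 mm of the press's centre line and 0.17 rad of lengthwise, pressed against the end stop with more than 8 N and at rest, and the lever is back within 0.06 rad of its rest (z of block_centre in the frame of pump_press between 0.021 and 0.033 m and y of block_centre in the frame of pump_press between -0.016 and 0.016 m and angle between the y axis of block_centre and the x axis of pump_press, either way round below 0.17 rad and contact force between wood_block and end_stop above 8 N and value of joint pump_lever below 0.06 rad and linear speed of wood_block below 0.02 m/s); the robot touches nothing.
It fails at once if the block is pressed on the end stop with more than 70 N (contact force between wood_block and end_stop above 70 N).
It fails at once if the black adapter is moved more than 30 mm (distance of black_adapter from where it was at the start of the episode above 0.03 m).
It fails at once if the solder spool is moved more than 30 mm (distance of solder_spool from where it was at the start of the episode above 0.03 m).
It fails at once if the blue screwdriver is moved more than 30 mm (distance of screwdriver_blue from where it was at the start of the episode above 0.03 m).
It also fails if it takes over 72 s, if anything falls off the work surface, if the arm or the gripper's body presses on something with over 40 N, if the wrist force passes 120 N, or if a joint passes its speed limit or range.

## Working session

There is one attempt and no reset: what is moved stays moved. The work goes in short steps, Python scripts to look and compute and a shell command to move; the robot and the scene stay as the last step left them, time stands still between calls to the robot, and variables do not carry over. Pictures are saved under pics/ and viewed, at most 10 in all, crops included, and the job is handed in when it is done.

```bash
mkdir -p pics; cat > h.py <<'E'
import numpy as np, cv2
from bench import r
def world(name,d):
    ci=r.camera_info(name);K=np.array(ci["camera_matrix"]);P=np.array(ci["pose"])
    v,u=np.mgrid[0:d.shape[0],0:d.shape[1]]
    x=(u-K[0,2])/K[0,0]*d;y=(v-K[1,2])/K[1,1]*d
    p=np.stack([x,-y,-d],-1)
    return p@P[:3,:3].T+P[:3,3]
E
python3 - <<'E'
from h import *
for n in("top","side"):
    p,d=r.snapshot(n);cv2.imwrite(f"pics/{n}0.png",p);np.save(f"{n}0.npy",d)
    ci=r.camera_info(n);print(n,ci)
s=r.get_state();print(s,r.grip_depth)
E
```

```text
top {'camera_matrix': array([[430.92469959,   0.        , 320.55168781],
       [  0.        , 430.92469959, 195.80292643],
       [  0.        ,   0.        ,   1.        ]]), 'pose': array([[ 2.08501649e-03,  9.85120317e-01, -1.71853467e-01,
         2.73411244e-01],
       [-9.99869766e-01, -6.96487575e-04, -1.61234396e-02,
        -1.90225311e-01],
       [-1.60032218e-02,  1.71864704e-01,  9.84990569e-01,
         1.27366257e+00],
       [ 0.00000000e+00,  0.00000000e+00,  0.00000000e+00,
         1.00000000e+00]])}
side {'camera_matrix': array([[489.81956337,   0.        , 316.01957644],
       [  0.        , 489.81956337, 205.19797235],
       [  0.        ,   0.        ,   1.        ]]), 'pose': array([[-0.95696397,  0.15894856, -0.24280714,  0.1531321 ],
       [-0.29019426, -0.51635492,  0.80570769,  0.83022149],
       [ 0.00269141,  0.84149447,  0.54025902,  0.80723064],
       [ 0.        ,  0.        ,  0.        ,  1.        ]])}
{'t': 0.1, 'joints': array([-1.01386757e+00,  3.59352256e-01,  1.11690082e-02, -2.83447776e-04,
       -1.22410278e+00, -2.88078774e-01]), 'joint_velocities': array([ 7.15229213e-04, -7.64765831e-04,  2.65872347e-03, -6.27564793e-05,
        4.06246512e-04,  4.10616197e-04]), 'effort': array([-3.44963664e-03, -5.84161341e+01,  2.93748182e+01,  7.01553985e+00,
        1.01635771e-02, -6.36608070e-05]), 'tool_pos': array([ 0.17911674, -0.65030401,  0.18980508]), 'eef_rot': array([-1.33972652e-01,  9.90984740e-01,  7.33993694e-04, -1.83884987e-04]), 'wrist_force': array([-1.0034231 , -0.27444435,  0.9225907 ]), 'torque': array([-0.01297148, -0.01259035,  0.01784336]), 'grasp_force': 0.0, 'opening': 0.08762993971807921} 0.0188
```

View pics/top0.png

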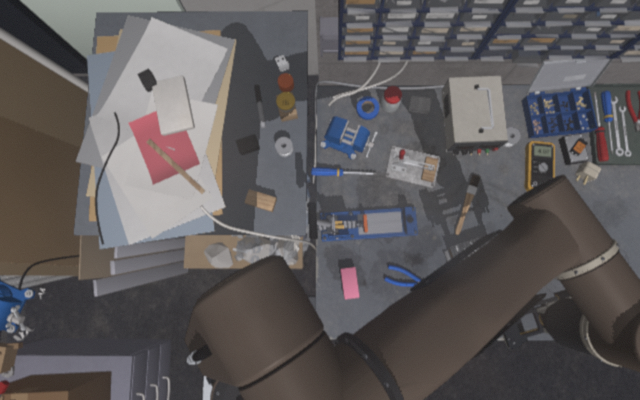

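View pics/side0.png

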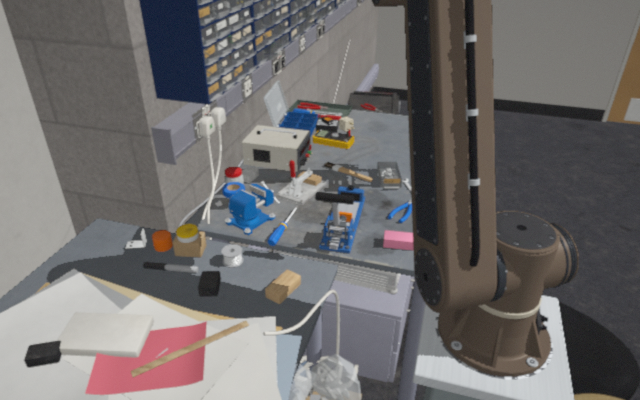

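The wood block should be the tan piece at top (261,200), also side (284,285). It could be confused with the pink block at top (349,282), the wood under the yellow jar at (290,113), and the stick at (175,165). The press is at top (318–415, 208–240). I'll check this in a close crop and measure with depth.

```bash
python3 - <<'E'
from h import *
p=cv2.imread("pics/top0.png");d=np.load("top0.npy");W=world("top",d)
c=cv2.resize(p[170:260,225:425],None,fx=4,fy=4,interpolation=cv2.INTER_CUBIC);cv2.imwrite("pics/c1.png",c)
np.set_printoptions(precision=4,suppress=True)
hsv=cv2.cvtColor(p,cv2.COLOR_BGR2HSV)
# block top
sub=np.zeros(d.shape,bool);sub[180:220,235:290]=1
zt=np.median(W[205:215,225:240,2]);print("table z",zt)
m=sub&(W[...,2]>zt+.02)&(W[...,2]<zt+.045)&(hsv[...,1]>60)&(hsv[...,0]<25)
P=W[m];print(m.sum(),P.mean(0),np.median(P[:,2]))
rc=cv2.minAreaRect((P[:,:2]*1000).astype(np.float32));print(rc,cv2.boxPoints(rc))
# press blue
sub[:]=0;sub[200:250,312:422]=1
m=sub&(hsv[...,0]>100)&(hsv[...,0]<125)&(hsv[...,1]>120)
P=W[m];print(m.sum(),np.percentile(P[:,2],[2,20,50,80,98]))
Pb=P[P[:,2]<.03];rc=cv2.minAreaRect((Pb[:,:2]*1000).astype(np.float32));print(rc,cv2.boxPoints(rc))
m=sub&(W[...,2]>.14);v,u=np.nonzero(m);P=W[m];print("bar",m.sum(),P.mean(0) if len(P) else 0,P.min(0),P.max(0),u.mean(),v.mean())
m=sub&(W[...,2]>.035)&(W[...,2]<.06)
print("bench z",np.median(W[250:262,350:380,2]))
for y in(214,222,230): print([(u,*np.round(W[y,u]*1000).astype(int)) for u in range(316,422,5)])
E
```

```text
table z -0.00010363720032036117
338 [0.4776 0.0037 0.0272] 0.02726892668323222
((479.1061706542969, 7.493206024169922), (81.76786041259766, 40.34986114501953), 72.48661804199219) [[447.5633 -25.4244]
 [486.0428 -37.5668]
 [510.649   40.4108]
 [472.1696  52.5532]]
145 [0.0098 0.0133 0.0157 0.0371 0.0654]
((378.767333984375, -247.93197631835938), (24.84988784790039, 147.50559997558594), 4.473945140838623) [[ 360.6271 -175.3731]
 [ 372.1334 -322.4293]
 [ 396.9076 -320.4908]
 [ 385.4013 -173.4347]]
bar 238 [ 0.3818 -0.1617  0.3178] [ 0.2734 -0.1902  0.1418] [ 0.4468 -0.1508  1.2737] 320.8109243697479 222.47899159663865
bench z 0.00281326766627088
[(316, np.int64(273), np.int64(-190), np.int64(1274)), (321, np.int64(438), np.int64(-171), np.int64(17)), (326, np.int64(438), np.int64(-186), np.int64(17)), (331, np.int64(435), np.int64(-200), np.int64(44)), (336, np.int64(436), np.int64(-215), np.int64(37)), (341, np.int64(436), np.int64(-229), np.int64(32)), (346, np.int64(437), np.int64(-244), np.int64(26)), (351, np.int64(439), np.int64(-259), np.int64(12)), (356, np.int64(439), np.int64(
[... 2287 characters left out ...]
t64(-273), np.int64(16)), (361, np.int64(391), np.int64(-288), np.int64(16)), (366, np.int64(389), np.int64(-300), np.int64(45)), (371, np.int64(392), np.int64(-317), np.int64(14)), (376, np.int64(392), np.int64(-332), np.int64(16)), (381, np.int64(391), np.int64(-346), np.int64(20)), (386, np.int64(391), np.int64(-360), np.int64(19)), (391, np.int64(391), np.int64(-375), np.int64(18)), (396, np.int64(391), np.int64(-389), np.int64(22)), (401, np.int64(392), np.int64(-405), np.int64(13)), (406, np.int64(389), np.int64(-414), np.int64(44)), (411, np.int64(389), np.int64(-427), np.int64(47)), (416, np.int64(391), np.int64(-448), np.int64(17)), (421, np.int64(393), np.int64(-465), np.int64(3))]
```

View pics/c1.png

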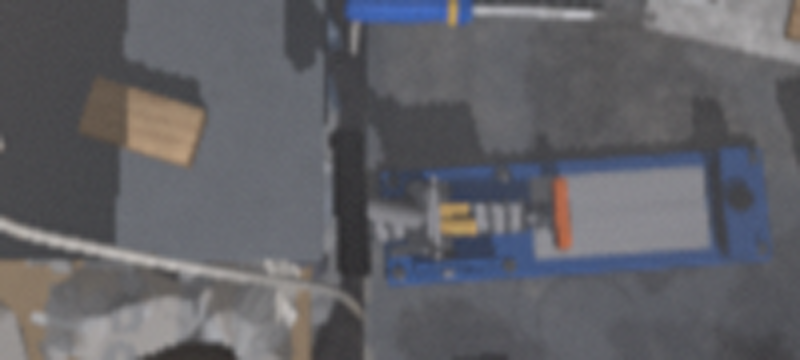

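The crop shows the tan softwood block at full-image (261,200), half in shadow. The press base corners are near (321,213), (415.5,207), (418,234.5) and (322,241). The orange pad is at (366,223) and the stop face at (403,222). The dark bar is at (315,221).

```bash
python3 - <<'E'
from h import *
np.set_printoptions(precision=1,suppress=True)
ci=r.camera_info("top");K=np.array(ci["camera_matrix"]);T=np.array(ci["pose"])
def ray(u,v,z):
    d=T[:3,:3]@np.array([(u-K[0,2])/K[0,0],-(v-K[1,2])/K[1,1],-1]);return (T[:3,3]+d*(z-T[2,3])/d[2])*1000
q=lambda x,y,z:ray(225+(x+.5)/4-.5,170+(y+.5)/4-.5,z)
C=[q(385,172,.015),q(762,148,.015),q(772,258,.015),q(387,285,.015)]
print("base",*C, "len",np.linalg.norm(C[0]-C[1]),np.linalg.norm(C[2]-C[3]),"wid",np.linalg.norm(C[1]-C[2]))
print("stop face top edge",q(719,150,.049),q(728,255,.049),"foot?",q(703,167,.015),q(712,247,.015))
print("pad front top",q(569,178,.045),q(571,250,.045))
B=[q(100,78,.028),q(207,108,.028),q(192,166,.028)]; print("block",*B)
p=cv2.imread("pics/top0.png");W=world("top",np.load("top0.npy"))
m=np.zeros(W.shape[:2],bool);m[195:248,300:335]=1
m&=(W[...,2]>.165)&(W[...,2]<.21)
v,u=np.nonzero(m);P=W[m]*1000;print("bar",m.sum(),np.median(P,0),P.min(0),P.max(0),u.min(),u.max(),v.min(),v.max())
# side view: block & bar
ds=np.load("side0.npy");S=world("side",ds)*1000;ps=cv2.imread("pics/side0.png");h=cv2.cvtColor(ps,cv2.COLOR_BGR2HSV)
m=np.zeros(ds.shape,bool);m[265:305,260:305]=1;m&=(S[...,2]>24)&(S[...,2]<34)
P=S[m];rc=cv2.minAreaRect(P[:,:2].astype(np.float32));print("side block",m.sum(),rc)
m=np.zeros(ds.shape,bool);m[180:215,305:365]=1;m&=(S[...,2]>165)&(S[...,2]<215)
P=S[m];print("side bar",m.sum(),P.mean(0),P.min(0),P.max(0))
m=np.zeros(ds.shape,bool);m[180:260,310:370]=1;m&=(h[...,0]>100)&(h[...,0]<125)&(h[...,1]>120)&(S[...,2]<22)&(S[...,2]>10)
P=S[m];rc=cv2.minAreaRect(P[:,:2].astype(np.float32));print("side base",m.sum(),rc)
E
```

```text
base [ 442.7 -170.7   15. ] [ 460.5 -448.    15. ] [ 379.6 -452.3   15. ] [ 359.8 -172.3   15. ] len 277.84781245869056 280.740499460153 wid 80.98667247668187
stop face top edge [ 454.  -410.3   49. ] [ 378.9 -414.3   49. ] foot? [ 446.4 -404.3   15. ] [ 387.6 -409.1   15. ]
pad front top [ 434.3 -303.1   45. ] [ 382.7 -303.7   45. ]
block [510.9  39.5  28. ] [488.4 -40.   28. ] [445.4 -29.9  28. ]
bar 322 [ 400.3 -151.1  190.4] [ 354.9 -165.7  165.6] [ 446.8 -137.4  198.1] 307 318 202 238
side block 422 ((480.48651123046875, 11.057865142822266), (87.45782470703125, 43.78815460205078), 70.82482147216797)
side bar 351 [ 399.1 -143.8  183.7] [ 354.3 -158.5  165.1] [ 447.6 -133.5  193.2]
side base 290 ((411.8223571777344, -302.4494934082031), (82.11337280273438, 278.3634948730469), 3.765904426574707)
```

```bash
python3 -m creep '[1,0,0,-0.04,0, 1,0,0,-0.03,0, 1,-0.026,0.031,0,0, 1,-0.026,0.031,0,0, 1,-0.026,0.031,0,0, 1,-0.026,0.031,0,0, 1,-0.026,0.031,0,0, 1,-0.026,0.031,0,0, 1,-0.026,0.031,0,0, 1,-0.026,0.031,0,0]' && python3 -m creep '[1,-0.026,0.031,0,0, 1,-0.026,0.031,0,0, 1,-0.026,0.031,0,0, 1,-0.026,0.031,0,0, 1,-0.026,0.031,0,0, 1,-0.026,0.031,0,0, 1,-0.026,0.031,0,0, 1,-0.026,0.031,0,0, 1,-0.026,0.031,0,0,1,-0.02,0.02,0,0]'
```

```text
t: 1.1
tool_pos: [0.3141, -0.3548, 0.2605]
eef_rot: [-0.134, 0.991, 0.0, -0.0]
wrist_force: [0.8, -0.2, 0.9]
opening: 0.0879
grasp_force: 0.0
t: 2.1
tool_pos: [0.4797, 0.0016, 0.2605]
eef_rot: [-0.135, 0.991, 0.0, -0.0]
wrist_force: [0.1, -0.7, 0.3]
opening: 0.0873
grasp_force: 0.0
```

```bash
python3 -m creep '[1,0,0,0,-0.1425, 1,0,0,0,-0.1425, 1,0,0,0,-0.1425, 1,0,0,0,-0.1425, 1,0,0,0,-0.1425, 1,0,0,0,-0.1425, 1,0,0,0,-0.1425, 1,0,0,0.04,0, 1,0,0,0.04,0,1,0,0,0.04,0]'; python3 - <<'E'
from h import *
a=[]
for n in("top","side"):
    p,d=r.snapshot(n);cv2.imwrite(f"pics/{n}1.png",p);np.save(f"{n}1.npy",d)
    a.append(p)
c1=cv2.resize(a[0][130:250,200:340],None,fx=3,fy=3);c2=cv2.resize(a[1][215:335,220:350],None,fx=3,fy=3)
cv2.imwrite("pics/c2.png",np.hstack([c1,c2])[:, :800])
print(r.get_state()["joints"])
E
```

```text
t: 3.1
tool_pos: [0.4791, -0.0007, 0.1395]
eef_rot: [-0.592, 0.806, 0.0, 0.0]
wrist_force: [-0.1, 0.4, -0.1]
opening: 0.088
grasp_force: 0.0
[ 0.41014871  0.07951026 -0.48571591 -0.00191173 -1.01494959 -0.71469279]
```

View pics/c2.png

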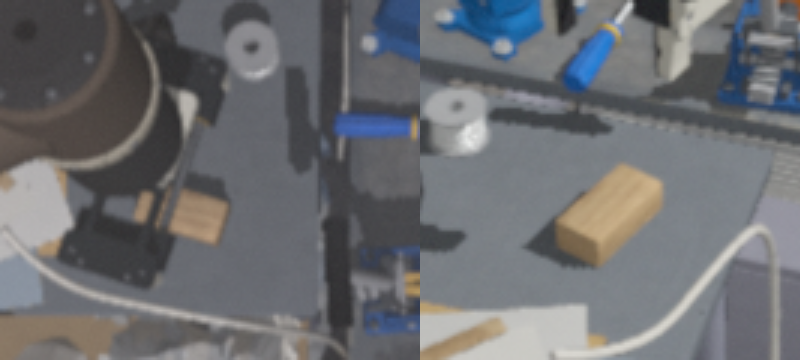

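The left half shows the gripper over the block with the fingers astride it. The right half shows the block fully lit in the side view, with top-face corners at about (265,291.5), (288,270), (301,276.5) and (280,295) in the full image.

```bash
python3 - <<'E'
from h import *
np.set_printoptions(precision=1,suppress=True)
ci=r.camera_info("side");K=np.array(ci["camera_matrix"]);T=np.array(ci["pose"])
def ray(u,v,z):
    d=T[:3,:3]@np.array([(u-K[0,2])/K[0,0],-(v-K[1,2])/K[1,1],-1]);return (T[:3,3]+d*(z-T[2,3])/d[2])*1000
p=cv2.imread("pics/side1.png");h=cv2.cvtColor(p,cv2.COLOR_BGR2HSV);S=world("side",np.load("side1.npy"))*1000
m=np.zeros(h.shape[:2],np.uint8);m[262:310,255:310]=1
m&=((h[...,0]<28)&(h[...,1]>70)).astype(np.uint8)
top=m.astype(bool)&(S[...,2]>24)&(S[...,2]<33)
print(m.sum(),top.sum(),S[top].mean(0))
v,u=np.nonzero(top);P=np.array([ray(a,b,.028) for a,b in zip(u,v)])[:,:2].astype(np.float32);print(cv2.minAreaRect(P),P.mean(0))
for c in((265,291.5),(288,270),(301,276.5),(280,295)):print(ray(*c,.028))
x=r.get_state()["eef_rot"];print(np.degrees(np.arctan2(2*x[1]**2-1,2*x[0]*x[1])))
E
```

```text
679 394 [481.2  14.4  26.2]
((479.5798645019531, 14.655563354492188), (85.77001190185547, 43.55878448486328), 72.6609115600586) [480.5  16.3]
[508.9  55.9  28. ]
[483.7 -31.6  28. ]
[445.9 -18.1  28. ]
[471.7  56.6  28. ]
162.49391392288413
```

```bash
python3 -m creep '[1,-0.0105,0.0033,0,0, 1,0,0,0.034,0, 1,0,0,0.034,0, 1,0,0,0.034,0, 1,0,0,0.0325,0, 0,0,0,0,0, 0,0,0,0,0, 0,0,0,0,0, 0,0,0,0,0, 0,0,0,0,0]' 20
```

```text
t: 4.2
tool_pos: [0.4804, 0.0107, 0.0076]
eef_rot: [-0.592, 0.806, -0.0, 0.001]
wrist_force: [-0.5, -0.5, -0.8]
opening: 0.0529
grasp_force: 0.0
```

```bash
python3 -m creep '[0,0,0,0,0, 0,0,0,0,0, 0,0,0,0,0, 0,0,0,0,0, 0,0,0,0,0]' 20 && python3 -m creep '[0,0,0,-0.03,0, 0,0,0,-0.03,0, 0,0,0,-0.03,0,0,0,0,-0.03,0,0,0,0,0,0]'; python3 -c "
from bench import r
print(r.get_state()['tool_pos'])"
```

```text
t: 4.7
tool_pos: [0.4793, 0.0103, 0.0061]
eef_rot: [-0.592, 0.806, 0.0, -0.0]
wrist_force: [0.1, 0.1, 0.5]
opening: 0.0131
grasp_force: 0.0
t: 5.2
tool_pos: [0.482, 0.011, 0.1302]
eef_rot: [-0.592, 0.806, -0.001, 0.003]
wrist_force: [0.3, 0.1, -0.1]
opening: 0.0003
grasp_force: 0.0
[0.48204545 0.011035   0.13020441]
```

The fingers closed on nothing, so I'll look.

```bash
python3 - <<'E'
from h import *
a=[]
for n in("top","side"):
    p,d=r.snapshot(n);cv2.imwrite(f"pics/{n}2.png",p);np.save(f"{n}2.npy",d);a.append(p)
c1=cv2.resize(a[0][110:270,150:310],None,fx=2.5,fy=2.5);c2=cv2.resize(a[1][160:320,220:380],None,fx=2.5,fy=2.5)
cv2.imwrite("pics/c3.png",np.hstack([c1,c2]))
E
```

```text
(no output)
```

View pics/c3.png

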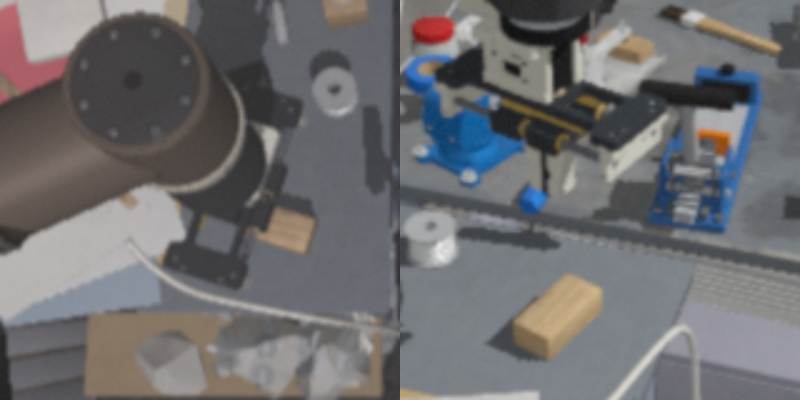

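```bash
python3 - <<'E'
from h import *
np.set_printoptions(precision=3,suppress=True)
s=r.get_state();print(s["joints"],s["tool_pos"],s["eef_rot"])
for n in("top","side"):
    ci=r.camera_info(n);K=np.array(ci["camera_matrix"]);T=np.array(ci["pose"])
    for q in((.482,.011,.13),(.479,.0105,.028)):
        c=T[:3,:3].T@(np.array(q)-T[:3,3]);print(n,q,K[0,0]*c[0]/-c[2]+K[0,2],K[1,1]*-c[1]/-c[2]+K[1,2])
# gripper points low in the side view
S=world("side",np.load("side2.npy"));
m=np.zeros(S.shape[:2],bool);m[160:250,225:330]=1
for lo,hi in((.12,.14),(.14,.16),(.16,.19),(.19,.24),(.24,.3)):
    k=m&(S[...,2]>lo)&(S[...,2]<hi)&(S[...,0]<.9);P=S[k]
    v,u=np.nonzero(k)
    if len(P):print(lo,len(P),np.median(P,0),np.percentile(P,2,0),np.percentile(P,98,0),u.mean(),v.mean())
T=world("top",np.load("top2.npy"))
m=np.zeros(S.shape[:2],bool);m[135:230,210:275]=1
for lo,hi in((.12,.19),(.19,.24),(.24,.3),(.3,.5)):
    P=T[m&(T[...,2]>lo)&(T[...,2]<hi)]
    if len(P):print('top',lo,len(P),np.median(P,0),np.percentile(P,2,0),np.percentile(P,98,0))
E
```

```text
[ 0.433  0.089 -0.5   -0.    -0.981 -0.738] [0.48  0.011 0.127] [-0.592  0.806 -0.     0.001]
top (0.482, 0.011, 0.13) 253.09445274034806 192.5533443193251
top (0.479, 0.0105, 0.028) 259.14580701061266 199.7853658906208
side (0.482, 0.011, 0.13) 281.11243766121726 247.1037394378601
side (0.479, 0.0105, 0.028) 283.9171621355547 281.44379715978675
0.16 231 [0.468 0.018 0.181] [ 0.413 -0.148  0.165] [0.498 0.027 0.19 ] 293.5541125541126 221.4069264069264
0.19 451 [0.464 0.025 0.232] [ 0.387 -0.147  0.191] [0.57  0.073 0.24 ] 284.7339246119734 217.37472283813747
0.24 2365 [0.466 0.028 0.269] [ 0.384 -0.01   0.241] [0.573 0.075 0.297] 281.00422832980973 201.3797040169133
top 0.19 20 [ 0.475 -0.025  0.236] [ 0.442 -0.051  0.205] [0.551 0.03  0.24 ]
top 0.24 1270 [ 0.448 -0.001  0.273] [ 0.386 -0.049  0.245] [0.574 0.067 0.278]
top 0.3 857 [ 0.452 -0.025  0.425] [ 0.43  -0.039  0.327] [0.517 0.024 0.499]
```

```bash
python3 - <<'E'
from h import *
S=world("side",np.load("side2.npy"));p=cv2.imread("pics/side2.png")
for v in range(216,256,3):
    print(v,[(u,*np.round(S[v,u]*1000).astype(int).tolist(),p[v,u].tolist()) for u in (274,277,279,282,285,288)])
cv2.imwrite("pics/c4.png",cv2.resize(p[180:300,230:350],None,fx=5,fy=5))
E
```

```text
216 [(274, 479, 51, 241, [37, 33, 33]), (277, 471, 54, 245, [38, 35, 31]), (279, 465, 58, 248, [42, 38, 37]), (282, 459, 57, 249, [48, 74, 86]), (285, 454, 51, 246, [67, 70, 73]), (288, 453, 36, 236, [63, 61, 61])]
219 [(274, 479, 50, 233, [71, 72, 74]), (277, 471, 53, 236, [41, 37, 35]), (279, 465, 57, 240, [37, 34, 34]), (282, 459, 55, 240, [38, 66, 79]), (285, 455, 50, 238, [69, 78, 82]), (288, 446, 56, 243, [71, 71, 71])]
222 [(274, 492, 21, 203, [125, 133, 135]), (277, 486, 18, 203, [44, 48, 47]), (279, 479, 24, 208, [93, 99, 100]), (282, 460, 55, 232, [91, 97, 97]), (285, 463, 29, 214, [121, 129, 131]), (288, 460, 20, 209, [113, 120, 123])]
225 [(274, 492, 21, 195, [124, 132, 134]), (277, 485, 21, 197, [47, 49, 50]), (279, 480, 23, 199, [112, 120, 121]), (282, 471, 28, 205, [123, 133, 135]), (285, 464, 29, 207, [116, 124, 126]), (288, 462, 15, 198, [128, 136, 138])]
228 [(274, 494, 18, 185, [125, 133, 134]), (277, 485, 22, 190, [48, 50, 48]), (279, 481, 20, 189, [88, 93, 96]), (282, 471, 29, 197, [127, 134, 137]), (285, 464, 28, 198, [114, 121, 122]), (288, 463, 13, 188, [156, 
[... 1391 characters left out ...]
 [(274, 569, -153, -17, [94, 92, 93]), (277, 560, -154, -15, [78, 74, 71]), (279, 555, -156, -16, [83, 79, 77]), (282, 546, -154, -13, [79, 77, 72]), (285, 537, -155, -11, [80, 77, 72]), (288, 529, -155, -10, [83, 78, 74])]
252 [(274, 708, -480, -305, [115, 111, 110]), (277, 698, -485, -306, [106, 105, 104]), (279, 688, -479, -299, [120, 119, 119]), (282, 675, -476, -294, [129, 130, 129]), (285, 666, -482, -297, [115, 117, 115]), (288, 528, -153, -18, [98, 95, 92])]
255 [(274, 552, -110, -1, [71, 67, 67]), (277, 545, -115, -3, [70, 67, 64]), (279, 539, -115, -2, [78, 74, 71]), (282, 532, -118, -3, [123, 120, 114]), (285, 525, -122, -4, [138, 132, 129]), (288, 518, -124, -3, [136, 134, 131])]
```

View pics/c4.png

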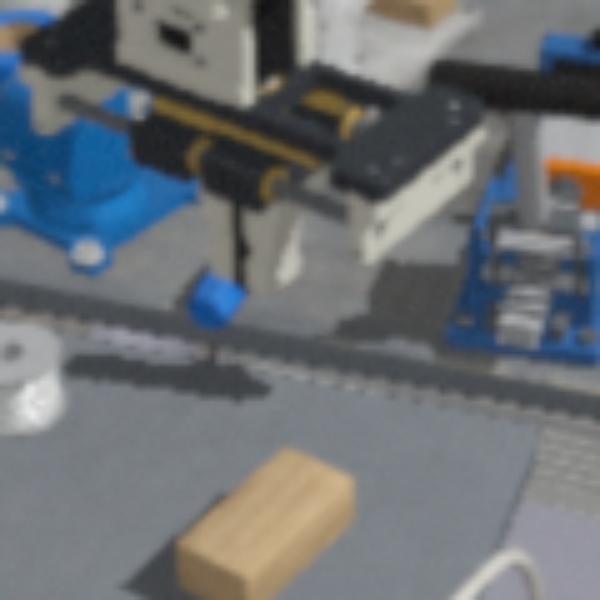

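The picture shows the shut fingertips ending at full-image (279,238), at z ≈ 0.162 by depth, while tool_pos says 0.127. So the measured z reads about 34 mm low, and the fingers closed above the untouched block. I'll reopen, go lower and check tip height by camera.

```bash
python3 -m creep '[1,0,0,0,0, 1,0,0,0,0, 1,0,0,0,0, 1,0,0,0,0, 1,0,0,0,0, 1,0,0,0,0, 1,0,0,0,0, 1,0,0,0.03,0, 1,0,0,0.03,0, 1,0,0,0.03,0]' && python3 -m creep '[1,0,0,0.03,0,1,0,0,0,0]'; python3 - <<'E'
from h import *
print(r.get_state()["tool_pos"],r.get_state()["joints"])
p,d=r.snapshot("side");cv2.imwrite("pics/side3.png",p);S=world("side",d)
cv2.imwrite("pics/c5.png",cv2.resize(p[200:320,220:360],None,fx=5,fy=5))
E
```

```text
t: 6.3
tool_pos: [0.4797, 0.0104, 0.0356]
eef_rot: [-0.592, 0.806, -0.0, 0.001]
wrist_force: [-0.5, 0.0, -0.6]
opening: 0.0748
grasp_force: 0.0
t: 6.5
tool_pos: [0.4765, 0.0092, 0.0031]
eef_rot: [-0.591, 0.806, 0.001, -0.003]
wrist_force: [-0.5, -0.2, 0.2]
opening: 0.0863
grasp_force: 0.0
[0.47654631 0.00923989 0.00310219] [ 0.43297751  0.25532731 -0.64676461 -0.0009275  -0.67540172 -0.7375531 ]
```

View pics/c5.png

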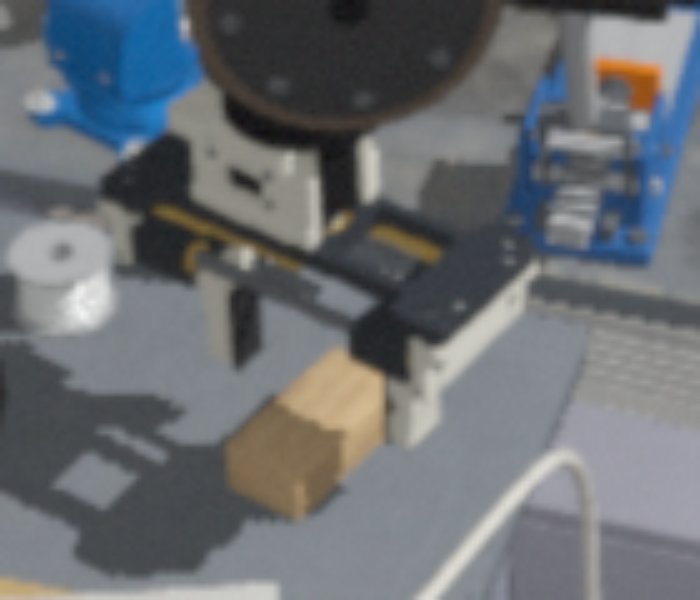

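The open fingers stand astride the block near its middle (px 284,280), with tips about 35 mm up. I'll go down about 28 mm and close.

```bash
python3 -m creep '[1,0,0,0.015,0, 1,0,0,0.013,0, 0,0,0,0,0, 0,0,0,0,0, 0,0,0,0,0, 0,0,0,0,0, 0,0,0,0,0, 0,0,0,0,0, 0,0,0,0,0, 0,0,0,0,0]' 20
```

```text
t: 7.55
tool_pos: [0.4797, 0.0104, -0.0215]
eef_rot: [-0.592, 0.806, -0.0, 0.0]
wrist_force: [-0.9, 0.2, 4.9]
opening: 0.042
grasp_force: 20.0
```

```bash
python3 -m creep '[0,0,0,-0.03,0, 0,0,0,-0.04,0, 0,0,0,-0.04,0, 0,0,0,-0.04,0, 0,0,0,-0.045,0, 0,0,0,-0.045,0,0,0,0,0,0]' && python3 -m creep '[0,0.04,-0.005,0,0, 0,0.042,-0.0055,0,0, 0,0.042,-0.0055,0,0, 0,0.042,-0.0055,0,0, 0,0.042,-0.0055,0,0, 0,0.042,-0.0055,0,0, 0,0.042,-0.0055,0,0, 0,0.042,-0.0055,0,0, 0,0.04,-0.005,0,0,0,0,0,0,0]' && python3 -m creep '[0,0,0,0,-0.124, 0,0,0,0,-0.124, 0,0,0,0,-0.124,0,0,0,0,0,0,0,0,0,0]'; python3 - <<'E'
from h import *
s=r.get_state();print(s["tool_pos"],s["eef_rot"],s["joints"])
for n in("top","side"):
    p,d=r.snapshot(n);cv2.imwrite(f"pics/{n}4.png",p);np.save(f"{n}4.npy",d)
E
```

```text
t: 8.25
tool_pos: [0.4826, 0.0109, 0.2243]
eef_rot: [-0.592, 0.806, -0.002, 0.005]
wrist_force: [0.3, 0.6, -1.5]
opening: 0.0418
grasp_force: 20.0
t: 9.25
tool_pos: [0.4118, -0.3643, 0.2164]
eef_rot: [-0.59, 0.807, 0.001, -0.001]
wrist_force: [0.1, 0.0, -1.6]
opening: 0.0419
grasp_force: 20.0
t: 9.75
tool_pos: [0.4133, -0.3606, 0.2176]
eef_rot: [0.729, -0.684, -0.0, 0.0]
wrist_force: [-0.3, -0.4, -0.6]
opening: 0.0417
grasp_force: 20.0
[ 0.41328741 -0.36061039  0.21756313] [ 7.29373178e-01 -6.84115863e-01 -4.98677456e-04  7.00993702e-05] [-3.60404983e-01  1.34200033e-01 -2.26086172e-01 -2.69643798e-04
 -1.21148515e+00  4.24514366e-01]
```

```bash
python3 -m creep '[0,0,0,0.045,0, 0,0,0,0.045,0, 0,0,0,0.045,0, 0,0,0,0.03,0, 0,0,0,0,0,0,0,0,0,0]'; python3 - <<'E'
from h import *
s=r.get_state();print(s["tool_pos"])
for n in("top","side"):
    p,d=r.snapshot(n);cv2.imwrite(f"pics/{n}5.png",p);np.save(f"{n}5.npy",d)
    if n=="side":c2=cv2.resize(p[140:270,300:420],None,fx=4,fy=4)
    else:c1=cv2.resize(p[170:300,310:390] if 0 else p[165:295,350:430],None,fx=4,fy=4)
cv2.imwrite("pics/c6.png",np.hstack([c1,c2]))
E
```

```text
t: 10.45
tool_pos: [0.4138, -0.3613, 0.0537]
eef_rot: [0.73, -0.683, -0.0, 0.0]
wrist_force: [1.1, -0.4, 0.0]
opening: 0.0421
grasp_force: 20.0
[ 0.41382806 -0.36130442  0.053701  ]
```

View pics/c6.png

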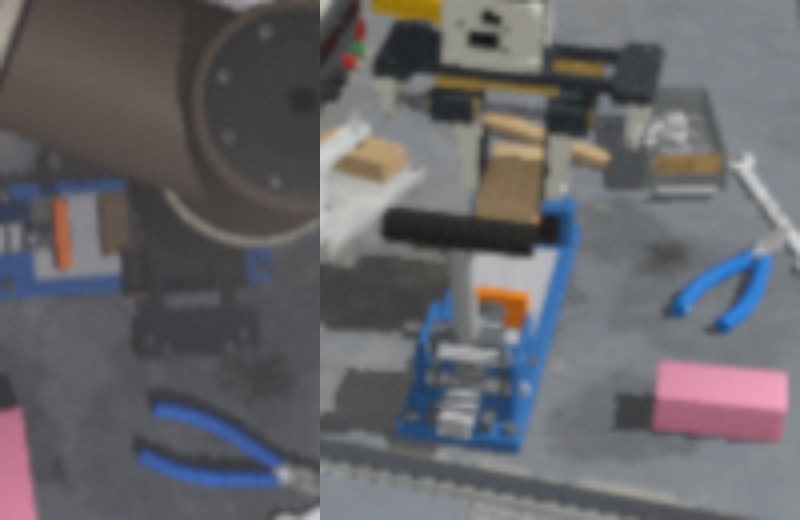

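The block is held parallel to the bed and about 60 mm above it. In the top view its rear end is at px x≈375, y 213.5–228. In the side view it shows between the fingers, and the stop is clear.

```bash
python3 - <<'E'
from h import *
np.set_printoptions(precision=1,suppress=True)
O=np.array([404.2,-215]);e=np.array([.067,-.998]);n=np.array([.998,.067])
def pr(P):q=np.asarray(P)[:2]-O;return np.array([q@e,q@n])
print("tcp",pr(np.array([413.8,-361.3])))
for nm,box in(("top",(205,235,372,384)),("side",(172,205,336,362))):
    p=cv2.imread(f"pics/{nm}5.png");S=world(nm,np.load(f"{nm}5.npy"))*1000;h=cv2.cvtColor(p,cv2.COLOR_BGR2HSV)
    m=np.zeros(h.shape[:2],bool);a,b,c,d=box;m[a:b,c:d]=1
    m&=(h[...,0]<28)&(h[...,1]>55)&(S[...,2]>60)&(S[...,2]<125);P=S[m]
    print(nm,m.sum(),np.percentile(P[:,2],[5,50,95]))
    q=np.array([pr(k) for k in P]);print(np.percentile(q[:,0],[2,50,98]),np.percentile(q[:,1],[2,50,98]))
    t=q[P[:,2]>np.percentile(P[:,2],50)]; print(np.percentile(t[:,0],[2,50,98]),np.percentile(t[:,1],[2,50,98]))
# bed centre line check from side: grey/blue base pixels & pad
p=cv2.imread("pics/side5.png");S=world("side",np.load("side5.npy"))*1000;h=cv2.cvtColor(p,cv2.COLOR_BGR2HSV)
m=(h[...,0]<12)&(h[...,1]>160);m[:205]=0;m[230:]=0;m[:,:335]=0;m[:,355:]=0
q=np.array([pr(k) for k in S[m]]);print("pad",m.sum(),np.percentile(q,[5,50,95],axis=0),np.percentile(S[m][:,2],[5,95]))
m=(h[...,0]>100)&(h[...,0]<125)&(h[...,1]>120);m[:180]=0;m[255:]=0;m[:,:315]=0;m[:,370:]=0;m&=(S[...,2]<20)&(S[...,2]>5)
q=np.array([pr(k) for k in S[m]]);print("base",m.sum(),np.percentile(q,[2,98],axis=0))
E
```

```text
tcp [146.7  -0.2]
top 10 [100.1 103.8 106.5]
[107.1 110.9 119.3] [-12.3  -1.2  12.5]
[107.  110.2 111.9] [-12.2  -6.6   1. ]
side 278 [ 89.7 101.  103.7]
[101.9 131.2 186.3] [-19.8   1.3  21.9]
[102.5 139.  185.7] [-17.2   3.2  22.1]Traceback (most recent call last):
  File "<stdin>", line 16, in <module>
    return _quantile_unchecked(
        a, q, axis, out, overwrite_input, method, keepdims, weights)
    return _ureduce(a,
                    func=_quantile_ureduce_func,
    ...<5 lines>...
                    overwrite_input=overwrite_input,
                    method=method)
    r = func(a, **kwargs)
    result = _quantile(arr,
                       quantiles=q,
    ...<2 lines>...
                       out=out,
                       weights=wgt)
    slices_having_nans = np.isnan(arr[-1, ...])
                                  ~~~^^^^^^^^^
IndexError: index -1 is out of bounds for axis 0 with size 0
```

```bash
python3 -m creep '[0,0,0,0.03,0, 0,0,0,0.018,0, 0,0,0,0.005,0, 0,0,0,0.003,0, 0,0,0,0,0]'
```

```text
t: 11.05
tool_pos: [0.4145, -0.3615, -0.0016]
eef_rot: [0.731, -0.683, 0.001, -0.0]
wrist_force: [0.6, -0.1, -1.4]
opening: 0.0417
grasp_force: 20.0
```

```bash
python3 -m creep '[0,0,0,0.002,0, 0,0,0,0.001,0, 0,0,0,0.001,0]'
```

```text
t: 11.35
tool_pos: [0.4138, -0.3612, -0.0064]
eef_rot: [0.731, -0.683, 0.0, -0.0]
wrist_force: [0.7, -0.4, -1.8]
opening: 0.0423
grasp_force: 20.0
```

```bash
python3 -m creep '[0,0,0,0.001,0, 0,0,0,0.001,0, 0,0,0,0,0]'
```

```text
t: 11.65
tool_pos: [0.4138, -0.3612, -0.0066]
eef_rot: [0.731, -0.683, 0.001, 0.0]
wrist_force: [-5.3, 6.3, 21.1]
opening: 0.0415
grasp_force: 20.0
```

```bash
python3 -m creep '[0,0,0,-0.0018,0, 0.7,0,0,0,0, 0.7,0,0,0,0, 0.7,0,0,0,0, 0.7,0,0,0,0, 0.7,0,0,0,0]' && python3 -m creep '[0.7,0,0,-0.02,0, 0.7,0,0,-0.04,0, 0.7,0,0,-0.045,0, 0.7,0,0,-0.045,0, 0.7,0,0,-0.045,0, 0.7,0,0,-0.02,0,0.6,0,0,0,0]'; python3 - <<'E'
from h import *
np.set_printoptions(precision=1,suppress=True)
O=np.array([404.2,-215]);e=np.array([.067,-.998]);n=np.array([.998,.067])
p,d=r.snapshot("side");cv2.imwrite("pics/side6.png",p);S=world("side",d)*1000;h=cv2.cvtColor(p,cv2.COLOR_BGR2HSV)
m=np.zeros(d.shape,bool);m[160:225,325:375]=1;m&=(h[...,0]<28)&(h[...,1]>60)&(S[...,2]>36)&(S[...,2]<50)&(S[...,1]<-250)
q=S[m][:,:2]-O;a=q@e;b=q@n;print(m.sum(),np.percentile(a,[2,98]),np.percentile(b,[2,50,98]),np.median(S[m][:,2]),cv2.minAreaRect(np.c_[a,b].astype(np.float32)))
cv2.imwrite("pics/c7.png",cv2.resize(p[120:270,290:420],None,fx=4,fy=4))
E
```

```text
t: 12.25
tool_pos: [0.4134, -0.361, -0.0072]
eef_rot: [0.731, -0.683, -0.0, 0.0]
wrist_force: [0.2, 0.1, -0.2]
opening: 0.0612
grasp_force: 0.0
t: 12.95
tool_pos: [0.4152, -0.3621, 0.2119]
eef_rot: [0.731, -0.683, 0.003, -0.001]
wrist_force: [0.3, -0.6, -0.3]
opening: 0.0577
grasp_force: 0.0
183 [ 73.1 194.7] [-21.   -3.9  19.2] 40.317834154133706 ((126.00222778320312, -1.3570060729980469), (145.01052856445312, 44.181949615478516), 2.6620371341705322)
```

View pics/c7.png

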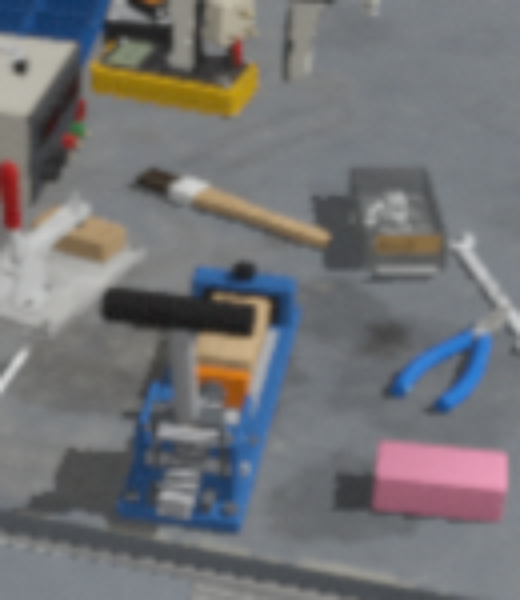

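The block lies lengthwise between the orange pad (crop 225,385) and the stop, on the centre line and upright. Next I'll move behind the lever.

```bash
python3 -m creep '[0.6,-0.04,0,0,0, 0.6,-0.045,0,0,0, 0.6,-0.045,0,0,0, 0.6,-0.045,0,0,0, 0.6,-0.045,0,0,0, 0.6,-0.032,0,0,0, 0.6,0,0,0.04,0, 0.6,0,0,0.04,0,0.6,0,0,0,0]'; python3 -c "
from bench import r
import time
s=r.get_state();print(s['tool_pos'],s['joints'])"
```

```text
t: 13.9
tool_pos: [0.3918, -0.1095, 0.123]
eef_rot: [0.731, -0.683, -0.004, 0.004]
wrist_force: [-0.3, -0.2, 0.5]
opening: 0.0525
grasp_force: 0.0
[ 0.39177558 -0.10951426  0.12304198] [ 0.21644517 -0.03048068 -0.63327417 -0.00204817 -0.97820035 -0.14786119]
```

```bash
python3 -m creep '[0.6,0.016,-0.005,-0.004,0, 0.6,0,0,0,0]'; python3 -m creep '[0.6,0.005,0,0,0, 0.6,0,0,0,0]';python3 -m creep '[0.6,0.005,0,0,0, 0.6,0,0,0,0]'
```

```text
t: 14.1
tool_pos: [0.4036, -0.1262, 0.133]
eef_rot: [0.73, -0.683, 0.0, 0.0]
wrist_force: [1.0, 0.6, -0.2]
opening: 0.0525
grasp_force: 0.0
t: 14.3
tool_pos: [0.4034, -0.1299, 0.1326]
eef_rot: [0.73, -0.683, 0.0, -0.001]
wrist_force: [1.2, 6.4, 1.4]
opening: 0.0526
grasp_force: 2.8
t: 14.5
tool_pos: [0.404, -0.1346, 0.1328]
eef_rot: [0.73, -0.683, 0.0, -0.001]
wrist_force: [-0.5, 7.3, 2.4]
opening: 0.0524
grasp_force: 3.3
```

```bash
python3 -m creep '[0.6,0.022,0.001,0,0, 0.6,0.022,0.001,0,0, 0.6,0.022,0.001,0,0, 0.6,0.02,0.001,0,0, 0.6,0,0,0,0]'; python3 -m creep '[0.6,0.007,0,0,0, 0.6,0,0,0,0]';python3 -m creep '[0.6,0.004,0,0,0, 0.6,0,0,0,0]'
```

```text
t: 15.0
tool_pos: [0.4062, -0.222, 0.1325]
eef_rot: [0.73, -0.684, 0.001, -0.001]
wrist_force: [2.4, 6.8, 2.4]
opening: 0.0528
grasp_force: 2.8
t: 15.2
tool_pos: [0.4062, -0.2275, 0.1321]
eef_rot: [0.73, -0.683, 0.0, -0.001]
wrist_force: [4.2, 6.0, -1.1]
opening: 0.0528
grasp_force: 3.1
t: 15.4
tool_pos: [0.4061, -0.2309, 0.1318]
eef_rot: [0.73, -0.683, -0.0, -0.001]
wrist_force: [3.6, 8.5, -2.5]
opening: 0.0524
grasp_force: 3.5
```

```bash
for i in 1; do python3 -m creep '[0.6,0.003,0,0,0, 0.6,0,0,0,0]'; python3 -m creep '[0.6,0.002,0,0,0, 0.6,0,0,0,0]'; python3 - <<'E'
from h import *
p,d=r.snapshot("side");cv2.imwrite("pics/side7.png",p);np.save("side7.npy",d)
p,d=r.snapshot("top");cv2.imwrite("pics/top7.png",p)
S=world("side",np.load("side7.npy"))*1000
m=np.zeros(p.shape[:2],bool);m[170:215,300:370]=1;m&=(S[...,2]>186)&(S[...,2]<202)&(S[...,1]<-200)&(S[...,1]>-300)
print(m.sum(),np.percentile(S[m],[5,50,95],axis=0))
E
done
```

```text
t: 15.6
tool_pos: [0.406, -0.2336, 0.1316]
eef_rot: [0.73, -0.683, -0.001, -0.001]
wrist_force: [3.1, 7.0, -4.2]
opening: 0.0524
grasp_force: 3.6
t: 15.8
tool_pos: [0.406, -0.2354, 0.1314]
eef_rot: [0.73, -0.683, -0.001, -0.001]
wrist_force: [3.1, 7.2, -3.7]
opening: 0.0523
grasp_force: 3.8
200 [[ 363.59100634 -256.905801    187.16461216]
 [ 409.22155556 -245.38775802  193.94950562]
 [ 444.41555324 -220.7094572   199.66560621]]
```

```bash
python3 -m creep '[0.6,0.002,0,0,0, 0.6,0,0,0,0]'; python3 -m creep '[0.6,0.002,0,0,0, 0.6,0,0,0,0]'
```

```text
t: 16.1
tool_pos: [0.4059, -0.2365, 0.1313]
eef_rot: [0.73, -0.683, -0.001, -0.001]
wrist_force: [2.8, 14.9, -2.0]
opening: 0.0527
grasp_force: 6.8
t: 16.3
tool_pos: [0.406, -0.237, 0.1312]
eef_rot: [0.73, -0.683, -0.002, -0.002]
wrist_force: [1.5, 23.9, 1.9]
opening: 0.0528
grasp_force: 11.9
```

```bash
python3 - <<'E'
from h import *
p,d=r.snapshot("side")
cv2.imwrite("pics/c8.png",cv2.resize(p[140:270,290:400],None,fx=4.5,fy=4.5))
E
```

```text
(no output)
```

View pics/c8.png

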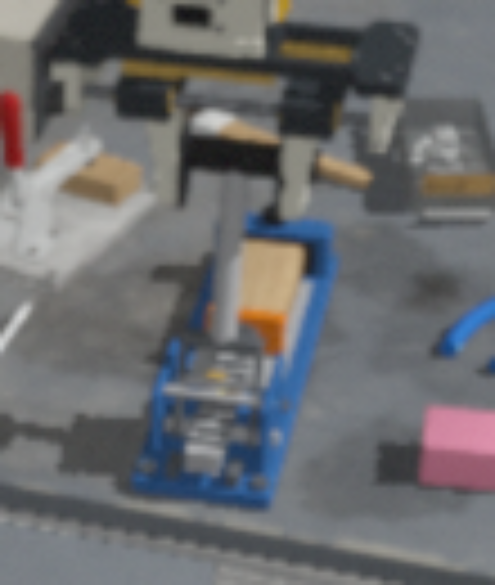

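The lever reached its limit at y≈-0.236. The free end force is about 7–8 N, with a pad reading of 3.8. The pad in the picture is close behind the block. I'll let it spring back, then do stroke 2 with the same end point, feeling on the way.

```bash
python3 -m creep '[0.6,-0.022,0,0,0, 0.6,-0.03,0,0,0, 0.6,-0.03,0,0,0, 0.6,-0.03,0,0,0, 0.6,-0.01,0,0,0, 0.6,0,0,0,0,0.6,0,0,0,0]'; python3 -m creep '[0.6,0.02,0,0,0, 0.6,0.025,0,0,0, 0.6,0.025,0,0,0, 0.6,0.025,0,0,0, 0.6,0.012,0,0,0, 0.6,0,0,0,0]';python3 -m creep '[0.6,0.005,0,0,0, 0.6,0,0,0,0]';python3 -m creep '[0.6,0.003,0,0,0, 0.6,0,0,0,0]'; python3 -m creep '[0.6,0.002,0,0,0, 0.6,0,0,0,0]'
```

```text
t: 17.05
tool_pos: [0.3982, -0.1196, 0.1322]
eef_rot: [0.731, -0.683, 0.0, 0.0]
wrist_force: [-0.1, -0.5, -0.3]
opening: 0.0524
grasp_force: 0.0
t: 17.65
tool_pos: [0.4058, -0.2272, 0.1314]
eef_rot: [0.73, -0.684, -0.0, -0.001]
wrist_force: [3.0, 8.8, -0.5]
opening: 0.0527
grasp_force: 4.0
t: 17.85
tool_pos: [0.4059, -0.2308, 0.131]
eef_rot: [0.73, -0.684, -0.001, -0.001]
wrist_force: [3.5, 9.8, -3.9]
opening: 0.0524
grasp_force: 4.6
t: 18.05
tool_pos: [0.406, -0.2332, 0.1308]
eef_rot: [0.73, -0.683, -0.001, -0.001]
wrist_force: [4.9, 10.9, -5.5]
opening: 0.0527
grasp_force: 5.0
t: 18.25
tool_pos: [0.406, -0.235, 0.1305]
eef_rot: [0.73, -0.683, -0.001, -0.001]
wrist_force: [3.9, 11.8, -6.2]
opening: 0.0524
grasp_force: 5.3
```

Stroke 2 ended about 3.5–4.5 N stiffer than the free one (ratio about 1.4). It has touched but is not well clamped. I'll do a third stroke, creeping over the last part.

```bash
python3 -m creep '[0.6,-0.02,0,0,0, 0.6,-0.03,0,0,0, 0.6,-0.03,0,0,0, 0.6,-0.03,0,0,0, 0.6,-0.008,0,0,0, 0.6,0,0,0,0,0.6,0,0,0,0]'; python3 -m creep '[0.6,0.02,0,0,0, 0.6,0.025,0,0,0, 0.6,0.025,0,0,0, 0.6,0.025,0,0,0, 0.6,0,0,0,0, 0.6,0,0,0,0]'; python3 -m creep '[0.6,0.012,0,0,0,0.6,0,0,0,0]'; python3 -m creep '[0.6,0.003,0,0,0, 0.6,0,0,0,0]'
```

```text
t: 18.95
tool_pos: [0.3982, -0.1191, 0.132]
eef_rot: [0.731, -0.683, 0.0, 0.0]
wrist_force: [0.1, -0.2, 0.1]
opening: 0.0523
grasp_force: 0.0
t: 19.55
tool_pos: [0.4058, -0.2138, 0.1324]
eef_rot: [0.73, -0.684, 0.0, -0.001]
wrist_force: [1.7, 12.5, 6.8]
opening: 0.0529
grasp_force: 6.2
t: 19.75
tool_pos: [0.4064, -0.2249, 0.1315]
eef_rot: [0.73, -0.684, -0.0, -0.002]
wrist_force: [3.8, 14.2, 1.3]
opening: 0.0525
grasp_force: 7.1
t: 19.95
tool_pos: [0.4065, -0.2272, 0.1312]
eef_rot: [0.73, -0.684, -0.0, -0.002]
wrist_force: [4.3, 15.7, -1.5]
opening: 0.0527
grasp_force: 7.4
```

```bash
python3 -m creep '[0.6,0.004,0,0,0, 0.6,0,0,0,0]'; python3 -m creep '[0.6,0.003,0,0,0, 0.6,0,0,0,0]'; python3 -m creep '[0.6,0.002,0,0,0, 0.6,0,0,0,0]'
```

```text
t: 20.15
tool_pos: [0.4067, -0.2307, 0.1308]
eef_rot: [0.73, -0.684, -0.001, -0.002]
wrist_force: [6.4, 17.0, -3.9]
opening: 0.0526
grasp_force: 8.0
t: 20.35
tool_pos: [0.4068, -0.2333, 0.1304]
eef_rot: [0.73, -0.684, -0.001, -0.002]
wrist_force: [7.8, 18.4, -6.6]
opening: 0.0526
grasp_force: 8.5
t: 20.55
tool_pos: [0.4069, -0.235, 0.1301]
eef_rot: [0.73, -0.684, -0.001, -0.002]
wrist_force: [6.8, 18.8, -7.9]
opening: 0.0525
grasp_force: 8.9
```

Stroke 3 ended at about 19 N, over twice the free force, so the block is clamped. Now I'll back off and clear the lever.

```bash
python3 -m creep '[0.6,-0.022,0,0,0, 0.6,-0.03,0,0,0, 0.6,-0.03,0,0,0, 0.6,-0.03,0,0,0, 0.6,-0.012,0,0,0, 0.6,0,0,0,0,0.6,0,0,-0.04,0,0.6,0,0,-0.04,0,0.6,0,0,0,0,0.6,0,0,0,0]'; python3 - <<'E'
from h import *
np.set_printoptions(precision=1,suppress=True)
O=np.array([404.2,-215]);e=np.array([.067,-.998]);n=np.array([.998,.067])
p,d=r.snapshot("side");S=world("side",d)*1000;h=cv2.cvtColor(p,cv2.COLOR_BGR2HSV)
Q=S[...,:2]-O;A=Q@e;B=Q@n
m=np.zeros(d.shape,bool);m[150:225,315:380]=1
k=m&(h[...,0]<28)&(h[...,0]>11)&(h[...,1]>60)&(S[...,2]>34)&(S[...,2]<52)&(A>90)&(A<200)&(abs(B)<40)
print("block",k.sum(),np.percentile(A[k],[2,98]),np.percentile(B[k],[2,50,98]),np.median(S[k][:,2]))
k=m&(S[...,2]>172)&(S[...,2]<200)&(A>-100)&(A<70)&(abs(B)<60)&(p.max(-1)<70)
print("bar",k.sum(),np.median(A[k]),np.median(S[k][:,2]))
E
```

```text
t: 21.55
tool_pos: [0.3982, -0.1145, 0.2126]
eef_rot: [0.73, -0.683, 0.0, -0.001]
wrist_force: [0.2, -0.4, -0.3]
opening: 0.0526
grasp_force: 0.0
block 156 [ 98.4 197.4] [-21.   -4.5  19.9] 40.41916597024997
bar 303 -72.40820729296327 185.23739215329638
```

The block lies flat at the right height (top about 40–43 mm) and the lever bar is back at its rest position. The robot is clear, so I'll hand in.

```bash
python3 -c "
from bench import r
print(r.finish_job())"
```

```text
the job is handed in; nothing more can be done
None
```

I laid the block on the press bed and clamped it in three strokes; the last ended at about 19 N against 7–8 N for a free one. The lever is back at rest, the robot is clear, and the job is handed in (no verdict was returned).

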